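# Clear the spent plate and cartridge into the waste tub and close it

## Task

Clear the bench beside the microscope: get the used sealed microplate and the empty reagent cartridge into the waste tub that hangs at the far edge of the bench, then put the loose lid on the tub so that it sits square and fully down on the rim. Leave the microscope, the jar and the tube rack where they stand.

Things in the scene. Friction and masses are not known exactly. Their poses are not given: they have to be found in the camera images.
- plate: used 96-well microplate lying flat: white solid slab 128 (x) x 86 (y) x 15 mm, about 90 g. Origin: centre of its underside; x along the long side, z up. One long side (its +y side) is 2 to 4 mm from the side of the microscope's base, so no finger fits between; the other three sides are free. Too wide to grasp as it lies.
- plate_film (a point): centre of the plate's flat top, closed by film with faint grey well dots. The plate slides easily on the bench (friction about 0.35) and rubber fingertips hold better on the film: closed fingertips pressed down near its middle with 6 to 12 N drag it along in any direction; pressed far from the middle it swings round to trail behind them.
- cartridge: empty reagent cartridge lying on the bench, a white box with rounded edges, 104 (x) x 46 (y) x 38 mm high, about 130 g, a pale paper label round the middle and four grey ports in a row on top. Origin at the centre of its underside, x along the long side, z up.
- tub: open grey plastic waste tub, fixed on a bracket at the far (+x) edge of the bench; outside 155 (x) x 235 (y) x 188 mm high, walls and floor 4 mm (mouth 147 x 227 mm inside). Origin: centre of its underside; axes parallel to the world. What is pushed over the bench edge in front of the tub drops in.
- tub_mouth (a point): centre of the tub's mouth, level with the rim, which is 5 mm below the bench top.
- bench_edge (a point): point on the far, straight upper edge of the bench (z = 0; the edge runs along y) straight in front of the tub's middle; the tub's near outside wall stands 10 mm beyond it.
- lid: loose grey rectangular lid, lying right way up on the bench, 250 g. Origin: centre of its underside; y along the long side, z up. Plug 14 mm deep (132 x 212 mm for the lowest 7 mm, then 142 x 222: 2.5 mm play all round in the mouth), then a flange 163 x 243 x 5 mm that rests on the rim; handle on top. Seated, its origin is 14 mm below the rim. Fits either way round.
- lid_handle (a point): centre of the top of the lid's bar handle, 49 mm above the lid's origin; the bar is 22 mm wide (lid x), 100 mm long (lid y) and stands 30 mm above the flange.
- microscope: white upright laboratory microscope, 5 kg, bystander. Origin at the centre of the underside of its base; base 215 (x) x 170 (y) x 45 mm high, z up, 390 mm high in all; above the base nothing is farther than 75 mm from its middle plane in y.
- jar: specimen jar with white cap, 60 mm diameter, 68 mm high, bystander. Origin at the centre of its underside.
- rack: white tube rack 50 (x) x 110 (y) x 52 mm high with seven capped tubes standing to 79 mm, bystander. Origin at the centre of its underside.

How it is judged:
By the outcome, as a careful person would: the job done as asked, in the order asked, and still so for the second after the job is handed in, with the robot touching nothing.
It also fails if it takes over 64 s, if anything falls off the work surface, if the arm or the gripper's body presses on something with over 40 N, if the wrist force passes 120 N, or if a joint passes its speed limit or range.

## Robot

A 7-joint arm with a two-finger parallel gripper is mounted at the origin on the work surface. World frame = base frame: x ahead of the robot, y to its left, z up, the work surface at z = 0. Lengths are in m, angles in rad, forces in N, time in s.
With the tool pointing down it reaches from about 0.425 to 0.875 m from the base axis. Payload 4.7 kg.
Tool frame: the origin (TCP) lies on the centre line of the jaws, within the pads' length; the fingertips stand 14 mm ahead of it and the grasp point (between the pads) lies 5 mm behind it; z points along the fingers, y is the line along which they close (so a half turn about z gives the same grasp; the last joint's range is limited). The gripper opens to 87 mm and grips with 3 to 60 N. Pads are 19 mm wide; open, the fingers measure 117 mm over their backs; the gripper's body (75 mm by 190 mm) begins 51 mm behind the grasp point.
Start: joints at [1.322, 0.321, -0.07, 1.45, 0.023, 1.371, -0.057], TCP at [0.169, -0.628, 0.237] pointing down, gripper open.
Joint ranges: [-2.86, 2.86], [-0.3, 2.09], [-1.38, 1.24], [0.06, 2.45], [-1.56, 4.7], [0.09, 2.05], [-2.69, 2.69]. Speed limits (rad/s): [2.57, 2.57, 3.14, 3.14, 3.14, 3.14, 3.14].

## Interface

Orientations are given as a rotation vector (axis times angle).
In Python, from bench import ctrl gives the robot as it stands.
- The arm moves only by the tool send_rows, never from a script. Its argument "steps" is a list of rows, each an object of numbers: "tx", "ty", "tz": the shift along the tool's x, y, z in units of 60 mm (1.0 is 60 mm); "turn": the turn about the tool's z in units of 8 degrees (1.0 is 8 degrees); "grip": the opening, from 0 (shut) to 1 (fully open). A call has 1 to 12 rows; each row shifts and turns the commanded pose from where the row before left it, along the tool's axes as they then stand; what a row does not reach is not made up. A row lasts 1/8 s, in which the tool goes at most 62.5 mm and 10.7 degrees, less where a joint would pass 70% of its speed; a pose out of reach is approached as far as the arm can. A call is refused whole if a number of a shift passes 1 or a number of a turn 1, either way. A call with a gripper value outside its range is refused whole. The fingers move at their own pace and stop on an object; "newtons" is the grip in N (left out, the last holds). Time passes only in rows, so rows that do not move let the fingers close. It gives the time, the measured TCP pose, the force, the opening and the grip force at its end, in the units of the state.
- ctrl.get_state(): the state, without advancing time (a new reading comes with each control period).
- ctrl.get_image(name): name is "side" or "top"; returns a dict with "pixels" (384x512x3 uint8, red, green, blue), "K" (3x3 intrinsics, pixels), "cam_to_world" (4x4, takes a point from camera to world coordinates). Camera axes: x right, y down, z forward; pixel columns grow to the right and rows downward; lengths in m; the calibration is good to about 2 mm. A picture is of the moment at which its call begins. There is no depth.
- ctrl.close_job(): hands the job in; it is judged then, once.
The state is a dict: "time": time; "joint_positions": joint angles; "qd": joint speeds; "joint_torque": joint torques, N m; "position": TCP position; "tool_rot": TCP orientation; "ft_force": force on the tool from outside, world axes, zero at the start; "torque": the same for the moment, N m; "grip_width": opening from 0.0 (shut) to 1.0 (fully open); "grip_force": force on a finger pad.
Only numpy, scipy, OpenCV 4.12 (cv2) and the standard library are available. Lean on these libraries where they do the work, as an engineer would, in place of code of your own. Each camera call takes 0.05 s, during which the arm holds its last target. There are 200 camera calls.

## Working session

There is one attempt and no reset: what is moved stays moved. The work goes in short steps, Python scripts to look and compute and a tool call to move; the robot and the scene stay as the last step left them, time stands still between calls to the robot, and variables do not carry over. Pictures are saved under pics/ and viewed, at most 10 in all, crops included, and the job is handed in when it is done.

Besides the shell and the picture viewer there is one more tool, called after "Call:" in YAML: its name, and indented under it one key for each argument. send_rows: Moves the arm, as the interface text tells. Its arguments: {"type":"object","properties":{"steps":{"type":"array"},"newtons":{"type":"number"}},"required":["steps"]}

```bash
mkdir -p pics; cat > h.py <<'E'
import numpy as np, cv2
from bench import ctrl
def snap(n,f):
    im=ctrl.get_image(n); cv2.imwrite(f'pics/{f}.png',im['pixels'][:,:,::-1]); np.savez(f'pics/{f}.npz',**im); return im
def ray(im,u,v,z):
    K=im['K'];T=im['cam_to_world']
    d=T[:3,:3]@np.linalg.inv(K)@np.array([u,v,1.]); o=T[:3,3]
    return o+d*(z-o[2])/d[2]
def proj(im,p):
    T=im['cam_to_world'];c=T[:3,:3].T@(np.array(p)-T[:3,3]);q=im['K']@c;return q[:2]/q[2]
E
python3 - <<'E'
from h import *
for n in('top','side'):
    im=snap(n,n+'0'); print(n,im['K'].tolist(),im['cam_to_world'].round(3).tolist())
print(ctrl.get_state())
E
```

```text
top [[349.7528578167202, 0.0, 248.7304847736647], [0.0, 349.7528578167202, 191.8523183935329], [0.0, 0.0, 1.0]] [[0.014, -0.993, 0.116, 0.401], [-1.0, -0.016, -0.018, 0.027], [0.02, -0.115, -0.993, 0.978], [0.0, 0.0, 0.0, 1.0]]
side [[373.8972391382188, 0.0, 255.15592721163898], [0.0, 373.8972391382188, 188.5116781923428], [0.0, 0.0, 1.0]] [[-0.919, 0.276, -0.283, 0.821], [0.395, 0.642, -0.657, 0.696], [0.0, -0.715, -0.699, 0.662], [0.0, 0.0, 0.0, 1.0]]
{'time': 0.1, 'joint_positions': array([ 1.32210525,  0.32174104, -0.07008751,  1.45156469,  0.02259221,
        1.37079851, -0.05688079]), 'qd': array([-7.41269499e-05, -1.46410376e-03,  2.37825764e-04, -2.67456164e-03,
        1.51365771e-04,  1.51877671e-03,  6.53311867e-05]), 'joint_torque': array([ 1.92331581e-04, -4.92572558e+01, -4.05537793e-01, -3.13397276e+01,
       -6.40366226e-02,  3.94733995e-02,  6.90410366e-05]), 'position': array([ 0.16868946, -0.62723498,  0.2355701 ]), 'tool_rot': array([-3.11282021e+00, -4.11457555e-01,  4.87397465e-04]), 'ft_force': array([-0.08015641, -0.24509068, -0.43953943]), 'torque': array([ 0.00977296, -0.02988616, -0.01123266]), 'grip_force': 0.0, 'grip_width': 1.0026815035508356}
```

View pics/top0.png

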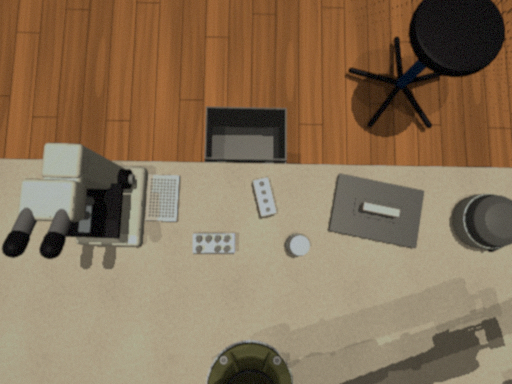

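View pics/side0.png

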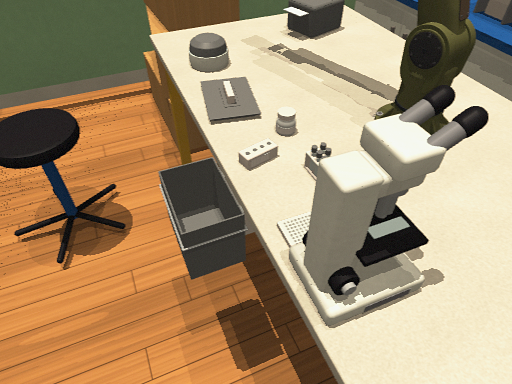

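The top view (up is +x, left is +y) shows:
- the tub mouth at about (246,135)
- the plate at (163,198), right beside the microscope base
- the cartridge at (264,197) and the rack at (214,243)
- the jar at (298,245)
- the lid at (377,210), rotated by about 10°, with its handle at (381,210)
- an unlisted round dark device at (488,222)

The side view agrees. Next I'll measure these precisely.

```bash
cat > m.py <<'E'
from h import *
def rect(im,mask,z,seed,name):
    n,l,s,c=cv2.connectedComponentsWithStats(mask.astype(np.uint8),connectivity=4)
    k=l[seed[1],seed[0]]; 
    if k==0: print(name,'seed off');return
    cs,_=cv2.findContours((l==k).astype(np.uint8),cv2.RETR_EXTERNAL,cv2.CHAIN_APPROX_NONE)
    p=max(cs,key=len)[:,0,:]
    w=np.array([ray(im,u,v,z)[:2] for u,v in p])
    r=cv2.minAreaRect((w*1000).astype(np.float32))
    print(name,s[k].tolist(),np.round(r[0],1),np.round(r[1],1),round(r[2],1))
    return r
E
python3 - <<'E'
from m import *
d=np.load('pics/top0.npz');im={k:d[k] for k in d};px=im['pixels']
hsv=cv2.cvtColor(px,cv2.COLOR_RGB2HSV)
for q in [(163,198),(170,200),(264,197),(214,243),(377,225),(381,210),(246,145),(246,165),(300,180),(298,245),(130,200),(346,190)]: print(q,px[q[1],q[0]],hsv[q[1],q[0]])
S,V=hsv[:,:,1].astype(int),hsv[:,:,2].astype(int)
white=(S<30)&(V>120)
grey=(S<40)&(V<120)
rect(im,white,.015,(170,208),'plate') 
rect(im,white,.038,(264,190),'cart')
rect(im,white,.049,(381,210),'handle')
rect(im,grey,.019,(377,225),'lid')
rect(im,grey,-.005,(246,158),'tub')
rect(im,white,.068,(298,245),'jar')
for u in (208,246,285,340,430): 
    col=hsv[150:175,u]; print(u,[f'{s}/{v}' for _,s,v in col])
big=cv2.resize(px[95:265,30:320],None,fx=2.7,fy=2.7,interpolation=cv2.INTER_CUBIC);cv2.imwrite('pics/c0.png',big[:,:,::-1])
E
```

```text
(163, 198) [152 151 146] [ 25  10 152]
(170, 200) [148 151 141] [ 39  17 151]
(264, 197) [176 179 183] [107  10 183]
(214, 243) [174 180 181] [ 94  10 181]
(377, 225) [100  98  92] [ 23  20 100]
(381, 210) [174 182 172] [ 54  14 182]
(246, 145) [113 110 102] [ 22  25 113]
(246, 165) [172 159 131] [ 20  61 172]
(300, 180) [173 159 132] [ 20  60 173]
(298, 245) [177 184 185] [ 94  11 185]
(130, 200) [106 104  90] [ 26  38 106]
(346, 190) [107 103  94] [ 21  31 107]
plate [152, 175, 28, 47, 1031] [493.2 240.7] [ 73.1 128.5] 88.8
cart [253, 177, 23, 39, 586] [499.2 -32.1] [100.9  44.3] 14.7
handle [364, 202, 36, 15, 291] [ 468.3 -346. ] [98.2 22. ] 79.0
lid [329, 174, 95, 73, 4520] [ 467.1 -344.1] [241.9 160.7] 79.1
tub [206, 122, 80, 41, 2503] [659.8  20.5] [118.1 227.4] 1.2
jar [290, 235, 20, 21, 343] [ 370.9 -122.6] [51.3 49.3] 0.0
208 ['28/37', '9/30', '34/30', '36/35', '23/33', '89/23', '37/41', '38/67', '29/70', '29/52', '54/33', '32/64', '41/130', '53/168', '54/174', '57/173', '59/173', '59/173', '59/172', '59/170', '56/177', '58/176', '59/172', '53/174', '59/173']
246 ['29/114', 
[... 323 characters left out ...]
, '43/107', '52/84', '49/73', '43/101', '43/132', '52/162', '56/172', '55/176', '57/175', '55/176', '56/174', '54/175', '56/174', '56/177', '60/173', '53/169']
340 ['162/146', '169/145', '161/146', '168/146', '164/145', '168/144', '159/148', '162/146', '165/145', '169/145', '159/149', '163/147', '168/143', '152/143', '100/145', '66/162', '56/174', '57/173', '58/171', '59/165', '57/173', '59/173', '61/166', '49/136', '36/113']
430 ['168/140', '160/142', '166/141', '166/143', '163/139', '163/142', '161/141', '165/141', '156/142', '162/140', '162/142', '166/140', '162/140', '169/139', '163/142', '130/143', '70/156', '58/167', '61/171', '60/169', '57/171', '60/171', '58/172', '54/169', '59/172']
```

View pics/c0.png

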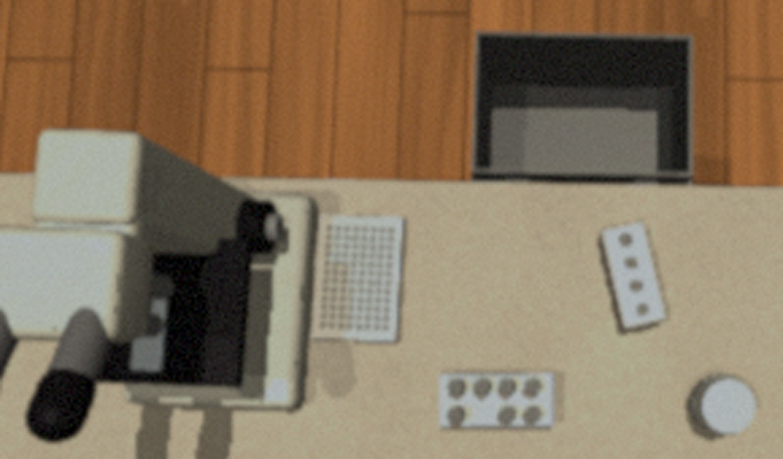

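The plate, cartridge, lid and handle sizes match the given ones. I'll start by turning the tool to yaw 90°, so that tool x is world +y and tool y is world +x.

Call:
send_rows:
  steps:
    - {"turn":-0.94,"grip":0}
    - {"turn":-0.94}
    - {"turn":-0.94}
    - {"turn":-0.94}
    - {"turn":-0.94}
    - {"turn":-0.94}
    - {"turn":-0.94}
    - {"turn":-0.94}
    - {"turn":-0.94}
    - {"turn":-0.9}
    - {}

```text
validation failed for argument at $.st...
```

```bash
cat >> h.py <<'E'
from scipy.spatial.transform import Rotation as Ro
def st():
    s=ctrl.get_state();R=Ro.from_rotvec(s['tool_rot']).as_matrix()
    print('t',round(s['time'],2),'p',s['position'].round(4),'yaw',round(np.degrees(np.arctan2(R[1,0],R[0,0])),2),'zt',R[:,2].round(3),'F',s['ft_force'].round(1),'w',round(s['grip_width'],3),'gf',round(s['grip_force'],1),'q',s['joint_positions'].round(2)); return s,R
E
python3 - <<'E'
from m import *
st()
d=np.load('pics/top0.npz');im={k:d[k] for k in d}
f=lambda u,v,z:(ray(im,u,v,z)*1000).round(0)
C=lambda a,b:(30+a/2.7-.3,95+b/2.7-.3)
for q in [(475,32),(692,37),(692,178),(473,175)]: print('tub',f(*C(*q),-.005))
for u,v in [(246,162.5),(340,164),(100,160)]: print('edge',f(u,v,0))
for q in [(325,213),(405,216),(397,342),(317,337)]: print('plate',f(*C(*q),.015))
for q in [(440,372),(552,373),(552,428)]: print('rack',f(*C(*q),.052))
for q in [(315,200),(300,408)]: print('scope',f(*C(*q),.045))
e=np.load('pics/side0.npz');s={k:e[k] for k in e}
for q in [(160,171),(211,157),(243,215),(180,239)]: print('tub side',(ray(s,*q,-.005)*1000).round(0))
E
```

```text
t 0.1 p [ 0.1687 -0.6272  0.2356] yaw 15.06 zt [-0.001  0.002 -1.   ] F [-0.1 -0.2 -0.4] w 1.003 gf 0.0 q [ 1.32  0.32 -0.07  1.45  0.02  1.37 -0.06]
tub [763. 138.  -5.]
tub [762. -96.  -5.]
tub [607. -96.  -5.]
tub [606. 136.  -5.]
edge [599.  18.   0.]
edge [ 599. -250.    0.]
edge [598. 430.   0.]
plate [559. 284.  15.]
plate [558. 202.  15.]
plate [428. 205.  15.]
plate [432. 286.  15.]
rack [399. 156.  52.]
rack [400.  47.  52.]
rack [347.  46.  52.]
scope [567. 286.  45.]
scope [362. 291.  45.]
tub side [759. -94.  -5.]
tub side [615. -96.  -5.]
tub side [613. 140.  -5.]
tub side [770. 151.  -5.]
```

Call:
send_rows:
  steps:
    - {"tx":0,"ty":0,"tz":0,"turn":-0.94,"grip":0}
    - {"tx":0,"ty":0,"tz":0,"turn":-0.94,"grip":0}
    - {"tx":0,"ty":0,"tz":0,"turn":-0.94,"grip":0}
    - {"tx":0,"ty":0,"tz":0,"turn":-0.94,"grip":0}
    - {"tx":0,"ty":0,"tz":0,"turn":-0.94,"grip":0}
    - {"tx":0,"ty":0,"tz":0,"turn":-0.94,"grip":0}
    - {"tx":0,"ty":0,"tz":0,"turn":-0.94,"grip":0}
    - {"tx":0,"ty":0,"tz":0,"turn":-0.94,"grip":0}
    - {"tx":0,"ty":0,"tz":0,"turn":-0.94,"grip":0}
    - {"tx":0,"ty":0,"tz":0,"turn":-0.9,"grip":0}

```text
time: 1.35
position: [0.1687, -0.6274, 0.2359]
tool_rot: [-2.217, -2.224, -0.001]
ft_force: [1.1, -0.1, -0.4]
grip_width: 0.019
grip_force: 0.0
```

Call:
send_rows:
  steps:
    - {"tx":0.68,"ty":0.65,"tz":0,"turn":0,"grip":0}
    - {"tx":0.68,"ty":0.65,"tz":0,"turn":0,"grip":0}
    - {"tx":0.68,"ty":0.65,"tz":0,"turn":0,"grip":0}
    - {"tx":0.68,"ty":0.65,"tz":0,"turn":0,"grip":0}
    - {"tx":0.68,"ty":0.65,"tz":0,"turn":0,"grip":0}
    - {"tx":0.68,"ty":0.65,"tz":0,"turn":0,"grip":0}
    - {"tx":0.68,"ty":0.65,"tz":0,"turn":0,"grip":0}
    - {"tx":0.68,"ty":0.65,"tz":0,"turn":0,"grip":0}
    - {"tx":0.9,"ty":0,"tz":0,"turn":0,"grip":0}
    - {"tx":0.9,"ty":0,"tz":0,"turn":0,"grip":0}
    - {"tx":0.9,"ty":0,"tz":0,"turn":0,"grip":0}
    - {"tx":0.9,"ty":0,"tz":0,"turn":0,"grip":0}

```text
time: 2.85
position: [0.481, -0.0838, 0.2362]
tool_rot: [-2.223, -2.22, 0.001]
ft_force: [0.5, -0.5, 0.2]
grip_width: 0.009
grip_force: 0.0
```

Call:
send_rows:
  steps:
    - {"tx":0.88,"ty":0.04,"tz":0,"turn":0,"grip":0}
    - {"tx":0.88,"ty":0.04,"tz":0,"turn":0,"grip":0}
    - {"tx":0.88,"ty":0.04,"tz":0,"turn":0,"grip":0}
    - {"tx":0.88,"ty":0.04,"tz":0,"turn":0,"grip":0}
    - {"tx":0.88,"ty":0.04,"tz":0,"turn":0,"grip":0}
    - {"tx":0.88,"ty":0.04,"tz":0,"turn":0,"grip":0}
    - {"tx":0,"ty":0,"tz":0.8,"turn":0,"grip":0}
    - {"tx":0,"ty":0,"tz":0.8,"turn":0,"grip":0}
    - {"tx":0,"ty":0,"tz":0.8,"turn":0,"grip":0}
    - {"tx":0,"ty":0,"tz":0.6,"turn":0,"grip":0}
    - {"tx":0,"ty":0,"tz":0.25,"turn":0,"grip":0}
    - {"tx":0,"ty":0,"tz":0,"turn":0,"grip":0}

```text
time: 4.35
position: [0.4957, 0.231, 0.0411]
tool_rot: [-2.222, -2.22, 0.002]
ft_force: [-0.4, -0.1, 0.8]
grip_width: 0.008
grip_force: 0.0
```

Call:
send_rows:
  steps:
    - {"tx":0,"ty":0,"tz":0.17,"turn":0,"grip":0}
    - {"tx":0,"ty":0,"tz":0.04,"turn":0,"grip":0}
    - {"tx":0,"ty":0,"tz":0,"turn":0,"grip":0}

```text
time: 4.72
position: [0.4967, 0.2313, 0.0295]
tool_rot: [2.222, 2.22, 0.001]
ft_force: [0.5, 0.0, 0.2]
grip_width: 0.006
grip_force: 0.0
```

Call:
send_rows:
  steps:
    - {"tx":0,"ty":0,"tz":0.02,"turn":0,"grip":0}
    - {"tx":0,"ty":0,"tz":0.02,"turn":0,"grip":0}
    - {"tx":0,"ty":0,"tz":0,"turn":0,"grip":0}

```text
time: 5.1
position: [0.4967, 0.2313, 0.0294]
tool_rot: [2.221, 2.219, -0.001]
ft_force: [-5.7, -4.6, 20.6]
grip_width: 0.003
grip_force: 10.3
```

Call:
send_rows:
  steps:
    - {"tx":0,"ty":0,"tz":-0.018,"turn":0,"grip":0}
    - {"tx":0,"ty":0,"tz":0,"turn":0,"grip":0}

```text
time: 5.35
position: [0.4968, 0.2313, 0.0294]
tool_rot: [2.222, 2.219, 0.001]
ft_force: [-2.0, -1.5, 11.6]
grip_width: 0.007
grip_force: 5.8
```

Call:
send_rows:
  steps:
    - {"tx":-0.1,"ty":0,"tz":0,"turn":0,"grip":0}
    - {"tx":-0.2,"ty":0,"tz":0,"turn":0,"grip":0}
    - {"tx":-0.2,"ty":0.05,"tz":0,"turn":0,"grip":0}
    - {"tx":-0.2,"ty":0.05,"tz":0,"turn":0,"grip":0}

```text
time: 5.85
position: [0.5035, 0.1909, 0.0295]
tool_rot: [2.221, 2.221, 0.007]
ft_force: [-1.2, 2.7, 7.9]
grip_width: 0.005
grip_force: 3.7
```

```bash
python3 - <<'E'
from h import *
st(); snap('top','t1')
E
```

```text
t 5.85 p [0.5035 0.1909 0.0295] yaw 89.99 zt [ 0.004  0.003 -1.   ] F [-1.2  2.7  7.9] w 0.005 gf 3.7 q [ 0.35  0.43 -0.88  1.92  0.4   0.97 -0.72]
```

View pics/t1.png

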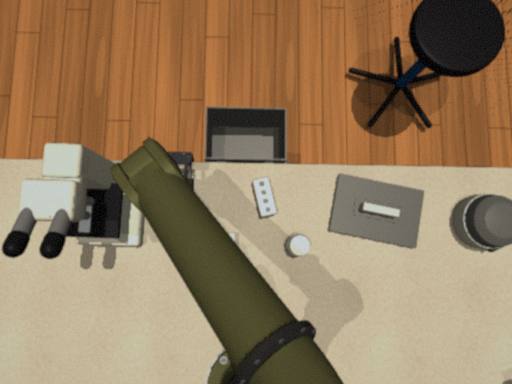

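The arm hides the plate in this view, at about (163,190). The side force of 2.7 N fits a plate being dragged, and the cartridge, jar and lid haven't moved.

Call:
send_rows:
  steps:
    - {"tx":-0.25,"ty":0.07,"tz":0,"turn":0,"grip":0}
    - {"tx":-0.25,"ty":0.07,"tz":0,"turn":0,"grip":0}
    - {"tx":-0.25,"ty":0.07,"tz":0,"turn":0,"grip":0}
    - {"tx":-0.25,"ty":0.07,"tz":0,"turn":0,"grip":0}
    - {"tx":-0.25,"ty":0.07,"tz":0,"turn":0,"grip":0}
    - {"tx":-0.25,"ty":0.07,"tz":0,"turn":0,"grip":0}
    - {"tx":-0.15,"ty":0.05,"tz":0,"turn":0,"grip":0}
    - {"tx":0,"ty":0,"tz":0,"turn":0,"grip":0}

```text
time: 6.9
position: [0.5324, 0.0899, 0.0295]
tool_rot: [2.222, 2.217, 0.005]
ft_force: [0.2, -0.6, 6.9]
grip_width: 0.001
grip_force: 4.0
```

```bash
python3 - <<'E'
from h import *
st(); snap('side','s1'); snap('top','t2')
E
```

```text
t 6.9 p [0.5324 0.0899 0.0295] yaw 89.88 zt [ 0.004  0.    -1.   ] F [ 0.2 -0.6  6.9] w 0.001 gf 4.0 q [ 0.52  0.42 -0.86  1.92  0.39  0.97 -0.52]
```

View pics/s1.png

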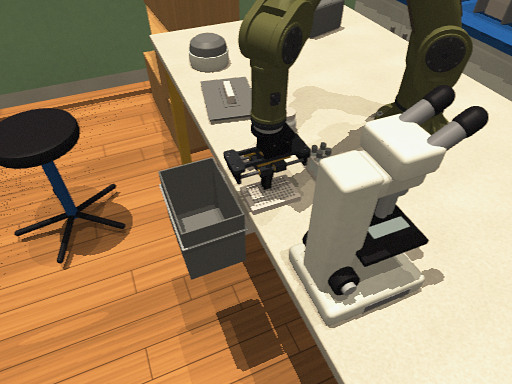

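The plate has followed the fingers. It now lies at about (270,195) in the side view, next to the bench edge. I'll drag it a little further in -y and towards the edge.

Call:
send_rows:
  steps:
    - {"tx":-0.15,"ty":0.15,"tz":0,"turn":0,"grip":0}
    - {"tx":-0.15,"ty":0.2,"tz":0,"turn":0,"grip":0}
    - {"tx":-0.15,"ty":0.2,"tz":0,"turn":0,"grip":0}
    - {"tx":-0.1,"ty":0.2,"tz":0,"turn":0,"grip":0}
    - {"tx":0,"ty":0,"tz":0,"turn":0,"grip":0}

```text
time: 7.62
position: [0.5779, 0.0567, 0.0295]
tool_rot: [2.222, 2.217, 0.005]
ft_force: [1.6, -1.0, 5.8]
grip_width: 0.003
grip_force: 3.3
```

Call:
send_rows:
  steps:
    - {"tx":0,"ty":0,"tz":-0.8,"turn":0,"grip":0}
    - {"tx":0,"ty":-0.7,"tz":-0.5,"turn":0,"grip":0}
    - {"tx":0,"ty":-0.9,"tz":0,"turn":0,"grip":0}
    - {"tx":0,"ty":-0.8,"tz":0,"turn":0,"grip":0}
    - {"tx":0,"ty":0,"tz":0,"turn":0,"grip":0}

```text
time: 8.25
position: [0.428, 0.0556, 0.1052]
tool_rot: [2.22, 2.216, -0.009]
ft_force: [0.6, 0.1, 1.1]
grip_width: -0.001
grip_force: 0.0
```

```bash
python3 - <<'E'
from m import *
st(); im=snap('top','t3'); px=im['pixels']
hsv=cv2.cvtColor(px,cv2.COLOR_RGB2HSV);S,V=hsv[:,:,1].astype(int),hsv[:,:,2].astype(int)
w=(S<30)&(V>120)
n,l,s,c=cv2.connectedComponentsWithStats(w.astype(np.uint8),connectivity=4)
for k in range(1,n):
    if s[k][4]>100 and 190<c[k][0]<310 and 120<c[k][1]<260: rect(im,l==k,.015,tuple(np.argwhere(l==k)[0][::-1]),f'{c[k].round()}')
cv2.imwrite('pics/c1.png',cv2.resize(px[95:275,150:350],None,fx=3,fy=3)[:,:,::-1])
E
```

```text
t 8.25 p [0.428  0.0556 0.1052] yaw 89.91 zt [-0.001 -0.007 -1.   ] F [0.6 0.1 1.1] w -0.001 gf 0.0 q [ 0.82  0.   -1.    2.09  0.01  1.05 -0.19]
[225. 163.] [209, 146, 33, 42, 995] [584.9  75.2] [113.7  90.7] 4.7
[263. 189.] [253, 177, 20, 26, 341] [519.5 -29.4] [66.6 44.8] 13.3
[299. 245.] [290, 234, 20, 22, 345] [ 370.5 -131.3] [56.9 52.1] 0.0
```

View pics/c1.png

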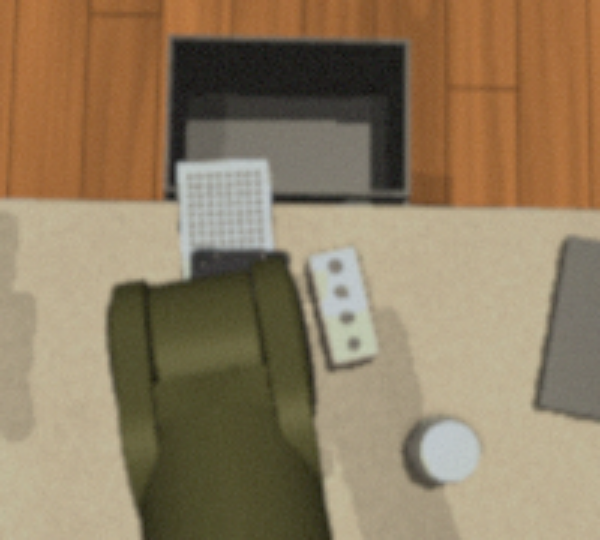

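The plate is about 45 mm over the edge. It spans x ≈ 0.514 to 0.642, is centred on y ≈ 0.07 and is turned about 4°. Next I'll turn to yaw 0, come down behind it and push it in.

Call:
send_rows:
  steps:
    - {"tx":0,"ty":0,"tz":0,"turn":0.94,"grip":0}
    - {"tx":0,"ty":0,"tz":0,"turn":0.94,"grip":0}
    - {"tx":0,"ty":0,"tz":0,"turn":0.94,"grip":0}
    - {"tx":0,"ty":0,"tz":0,"turn":0.94,"grip":0}
    - {"tx":0,"ty":0,"tz":0,"turn":0.94,"grip":0}
    - {"tx":0,"ty":0,"tz":0,"turn":0.94,"grip":0}
    - {"tx":0,"ty":0,"tz":0,"turn":0.94,"grip":0}
    - {"tx":0,"ty":0,"tz":0,"turn":0.94,"grip":0}
    - {"tx":0,"ty":0,"tz":0,"turn":0.94,"grip":0}
    - {"tx":0,"ty":0,"tz":0,"turn":0.94,"grip":0}
    - {"tx":0,"ty":0,"tz":0,"turn":0.94,"grip":0}
    - {"tx":0,"ty":0,"tz":0,"turn":0.9,"grip":0}

```text
time: 9.8
position: [0.4327, 0.0576, 0.1059]
tool_rot: [-3.139, 0.006, -0.001]
ft_force: [-0.9, 0.2, -0.4]
grip_width: 0.004
grip_force: 0.0
```

Call:
send_rows:
  steps:
    - {"tx":0.5,"ty":-0.11,"tz":0,"turn":0,"grip":0}
    - {"tx":0.43,"ty":-0.11,"tz":0,"turn":0,"grip":0}
    - {"tx":0,"ty":0,"tz":0.6,"turn":0,"grip":0}
    - {"tx":0,"ty":0,"tz":0.6,"turn":0,"grip":0}
    - {"tx":0,"ty":0,"tz":0.2,"turn":0,"grip":0}
    - {"tx":0,"ty":0,"tz":0,"turn":0,"grip":0}

```text
time: 10.55
position: [0.4873, 0.0709, 0.0212]
tool_rot: [-3.14, -0.001, 0.002]
ft_force: [0.1, 0.2, 0.1]
grip_width: 0.004
grip_force: 0.0
```

Call:
send_rows:
  steps:
    - {"tx":0.2,"ty":0,"tz":0,"turn":0,"grip":0}
    - {"tx":0.2,"ty":0,"tz":0,"turn":0,"grip":0}
    - {"tx":0.3,"ty":0,"tz":0,"turn":0,"grip":0}
    - {"tx":0.3,"ty":0,"tz":0,"turn":0,"grip":0}
    - {"tx":0.3,"ty":0,"tz":0,"turn":0,"grip":0}
    - {"tx":0.3,"ty":0,"tz":0,"turn":0,"grip":0}
    - {"tx":0.3,"ty":0,"tz":0,"turn":0,"grip":0}
    - {"tx":0.3,"ty":0,"tz":0,"turn":0,"grip":0}
    - {"tx":0,"ty":0,"tz":0,"turn":0,"grip":0}

```text
time: 11.68
position: [0.6212, 0.0702, 0.0223]
tool_rot: [-3.141, 0.002, -0.004]
ft_force: [-0.7, -0.3, -0.7]
grip_width: 0.003
grip_force: 0.0
```

```bash
python3 - <<'E'
from h import *
st(); a=snap('side','s2')['pixels']; b=snap('top','t4')['pixels']
f=lambda x:cv2.resize(x,None,fx=3,fy=3)
cv2.imwrite('pics/c2.png',np.hstack([f(a[130:290,140:270]),f(b[95:255,190:320])])[:,:,::-1])
E
```

```text
t 11.68 p [0.6212 0.0702 0.0223] yaw -0.07 zt [ 0.002  0.    -1.   ] F [-0.7 -0.3 -0.7] w 0.003 gf 0.0 q [ 0.47  0.6  -0.81  1.71  0.49  1.05 -2.07]
```

View pics/c2.png

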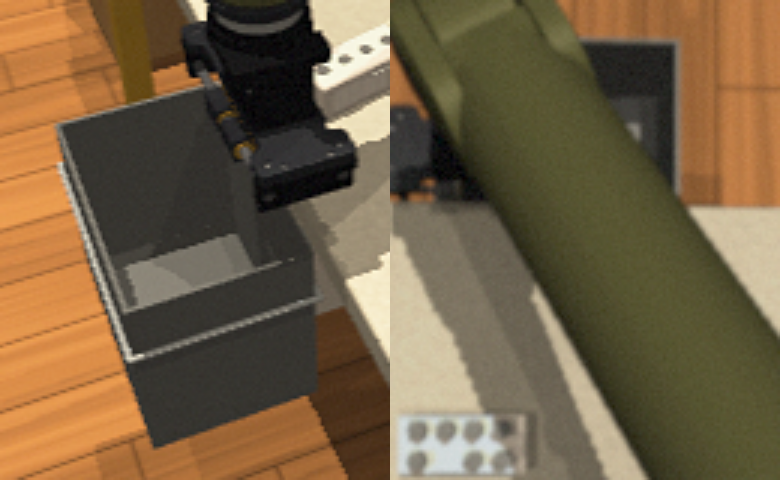

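The plate has gone over the edge and the bench in front of the tub is clear. I'll confirm it from the picture once the arm has moved away. Next is the cartridge.

Call:
send_rows:
  steps:
    - {"tx":0,"ty":0,"tz":-0.9,"turn":0,"grip":0.2}
    - {"tx":-0.4,"ty":0.2,"tz":-0.7,"turn":0,"grip":1}
    - {"tx":-0.6,"ty":0.5,"tz":0,"turn":0,"grip":1}
    - {"tx":-0.6,"ty":0.5,"tz":0,"turn":0,"grip":1}
    - {"tx":-0.43,"ty":0.5,"tz":0,"turn":0,"grip":1}
    - {"tx":0,"ty":0,"tz":0,"turn":-0.92,"grip":1}
    - {"tx":0,"ty":0,"tz":0,"turn":-0.92,"grip":1}
    - {"tx":0,"ty":0,"tz":0,"turn":0,"grip":1}

```text
time: 12.78
position: [0.4965, -0.0317, 0.1176]
tool_rot: [3.115, 0.401, -0.001]
ft_force: [-0.7, 0.2, -1.7]
grip_width: 0.832
grip_force: 0.0
```

```bash
python3 - <<'E'
from m import *
s,R=st(); im=snap('side','s3'); px=im['pixels']
print('to cart',R.T@(np.array([.499,-.032,.022])-s['position'])/.06)
cv2.imwrite('pics/c3.png',cv2.resize(px[90:300,120:330],None,fx=2.8,fy=2.8)[:,:,::-1])
E
```

```text
t 12.78 p [ 0.4965 -0.0317  0.1176] yaw 14.65 zt [-0.    -0.001 -1.   ] F [-0.7  0.2 -1.7] w 0.832 gf 0.0 q [ 0.93  0.2  -0.99  1.94  0.19  1.1  -1.46]
to cart [0.03943196 0.01340334 1.59326922]
```

View pics/c3.png

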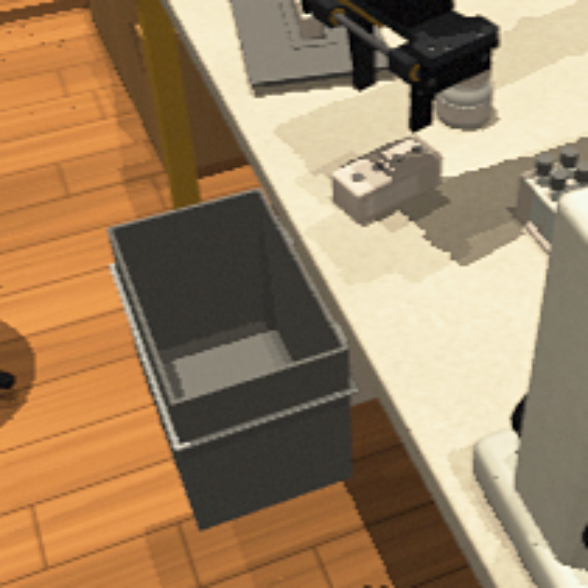

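The plate is off the bench and not on the floor. The +y wall hides that part of the tub floor in this view. The gripper hangs over the cartridge, which is at about (385,180) in the crop, so I'll go down and grip it.

Call:
send_rows:
  steps:
    - {"tx":0.04,"ty":0,"tz":0.6,"turn":0,"grip":1}
    - {"tx":0,"ty":0.01,"tz":0.6,"turn":0,"grip":1}
    - {"tx":0,"ty":0,"tz":0.35,"turn":0,"grip":1}
    - {"tx":0,"ty":0,"tz":0,"turn":0,"grip":0.3}
    - {"tx":0,"ty":0,"tz":0,"turn":0,"grip":0.3}
    - {"tx":0,"ty":0,"tz":0,"turn":0,"grip":0.3}
    - {"tx":0,"ty":0,"tz":0,"turn":0,"grip":0.3}
    - {"tx":0,"ty":0,"tz":0,"turn":0,"grip":0.3}
  newtons: 20

```text
time: 13.82
position: [0.5, -0.0318, 0.0251]
tool_rot: [3.115, 0.402, 0.001]
ft_force: [-0.8, -0.4, 2.9]
grip_width: 0.529
grip_force: 20.0
```

Call:
send_rows:
  steps:
    - {"tx":0,"ty":0,"tz":-0.4,"turn":0,"grip":0.3}
    - {"tx":0,"ty":0,"tz":-0.8,"turn":0,"grip":0.3}
    - {"tx":0,"ty":0,"tz":0,"turn":0.92,"grip":0.3}
    - {"tx":0,"ty":0,"tz":0,"turn":0.91,"grip":0.3}
    - {"tx":0.5,"ty":0.05,"tz":0,"turn":0,"grip":0.3}
    - {"tx":0.7,"ty":0.05,"tz":0,"turn":0,"grip":0.3}
    - {"tx":0.7,"ty":0.05,"tz":0,"turn":0,"grip":0.3}
    - {"tx":0.7,"ty":0.05,"tz":0,"turn":0,"grip":0.3}
    - {"tx":0.5,"ty":0.05,"tz":0,"turn":0,"grip":0.3}
    - {"tx":0,"ty":0,"tz":0,"turn":0,"grip":0.3}

```text
time: 15.08
position: [0.6869, -0.0464, 0.0955]
tool_rot: [-3.14, -0.001, 0.001]
ft_force: [-0.3, 0.2, -2.2]
grip_width: 0.529
grip_force: 20.0
```

Call:
send_rows:
  steps:
    - {"tx":0,"ty":0,"tz":0.6,"turn":0,"grip":0.3}
    - {"tx":0,"ty":0,"tz":0.8,"turn":0,"grip":0.3}
    - {"tx":0,"ty":0,"tz":0.6,"turn":0,"grip":0.3}
    - {"tx":0,"ty":0,"tz":0.3,"turn":0,"grip":0.3}
    - {"tx":0,"ty":0,"tz":0,"turn":0,"grip":0.3}

```text
time: 15.7
position: [0.6844, -0.0462, -0.0424]
tool_rot: [-3.141, -0.003, 0.004]
ft_force: [-0.7, -0.1, -0.5]
grip_width: 0.529
grip_force: 20.0
```

Call:
send_rows:
  steps:
    - {"tx":0,"ty":-0.25,"tz":0,"turn":0,"grip":0.3}
    - {"tx":0,"ty":0,"tz":0,"turn":0,"grip":0.7}
    - {"tx":0,"ty":0,"tz":0,"turn":0,"grip":0.7}
    - {"tx":0,"ty":0,"tz":0,"turn":0,"grip":0.7}
    - {"tx":0,"ty":0,"tz":-0.9,"turn":0,"grip":0.7}
    - {"tx":0,"ty":0,"tz":-0.9,"turn":0,"grip":0.7}
    - {"tx":0,"ty":0,"tz":-0.9,"turn":0,"grip":0.7}
    - {"tx":-0.6,"ty":0.6,"tz":-0.6,"turn":0,"grip":0.7}
    - {"tx":-0.6,"ty":0.7,"tz":0,"turn":0,"grip":0.7}
    - {"tx":-0.6,"ty":0.7,"tz":0,"turn":0,"grip":0.7}
    - {"tx":-0.6,"ty":0.7,"tz":0,"turn":0,"grip":0.7}

```text
time: 17.08
position: [0.5406, -0.1953, 0.157]
tool_rot: [3.14, 0.002, 0.001]
ft_force: [0.5, 0.1, -0.1]
grip_width: 0.702
grip_force: 0.0
```

Call:
send_rows:
  steps:
    - {"tx":-0.4,"ty":0.83,"tz":0,"turn":0,"grip":0.7}
    - {"tx":-0.4,"ty":0.83,"tz":0,"turn":0,"grip":0.7}
    - {"tx":-0.4,"ty":0.83,"tz":0,"turn":0,"grip":0.7}
    - {"tx":0,"ty":0,"tz":0,"turn":-0.99,"grip":0.7}
    - {"tx":0,"ty":0,"tz":0,"turn":-0.99,"grip":0.7}
    - {"tx":0,"ty":0,"tz":0,"turn":-0.99,"grip":0.7}
    - {"tx":0,"ty":0,"tz":0,"turn":-0.99,"grip":0.7}
    - {"tx":0,"ty":0,"tz":0,"turn":-0.99,"grip":0.7}
    - {"tx":0,"ty":0,"tz":0,"turn":-0.99,"grip":0.7}
    - {"tx":0,"ty":0,"tz":0,"turn":-0.99,"grip":0.7}
    - {"tx":0,"ty":0,"tz":0,"turn":-0.99,"grip":0.7}
    - {"tx":0,"ty":0,"tz":0,"turn":-0.99,"grip":0.7}

```text
time: 18.58
position: [0.47, -0.3434, 0.1569]
tool_rot: [2.547, 1.837, -0.001]
ft_force: [-0.2, -0.1, 0.3]
grip_width: 0.697
grip_force: 0.0
```

```bash
python3 - <<'E'
from m import *
s,R=st(); a=snap('top','t5')['pixels']; b=snap('side','s4')['pixels']
f=lambda x:cv2.resize(x,None,fx=3,fy=3)
cv2.imwrite('pics/c4.png',np.hstack([f(a[90:255,190:320]),f(b[130:295,140:270])])[:,:,::-1])
E
```

```text
t 18.57 p [ 0.47   -0.3434  0.1569] yaw 71.61 zt [-0.    -0.001 -1.   ] F [-0.2 -0.1  0.3] w 0.697 gf 0.0 q [ 1.44  0.41 -1.05  1.7   0.38  1.25 -0.02]
```

View pics/c4.png

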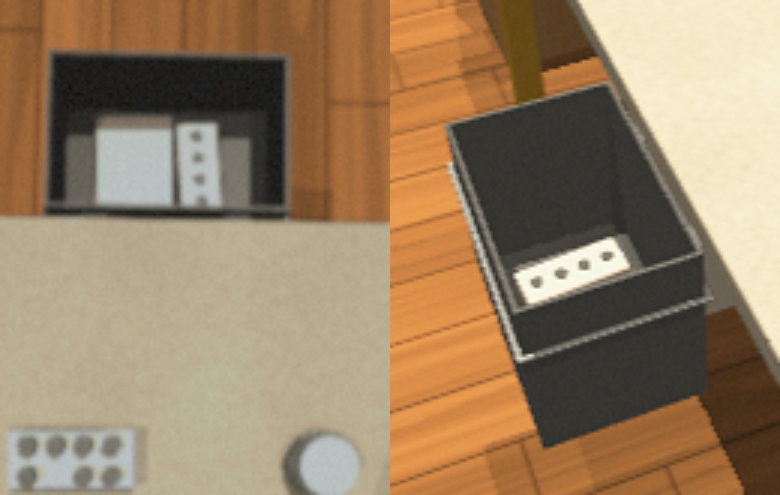

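Both pieces lie flat in the tub: the plate at (133,165) and the cartridge at (198,165) in the left crop. The rack and jar haven't moved. Next I'll grip the lid handle.

Call:
send_rows:
  steps:
    - {"tx":0,"ty":0,"tz":0,"turn":-0.93,"grip":0.7}
    - {"tx":-0.03,"ty":-0.03,"tz":0.7,"turn":0,"grip":0.7}
    - {"tx":0,"ty":0,"tz":0.7,"turn":0,"grip":0.7}
    - {"tx":0,"ty":0,"tz":0.4,"turn":0,"grip":0.7}
    - {"tx":0,"ty":0,"tz":0.2,"turn":0,"grip":0.7}
    - {"tx":0,"ty":0,"tz":0,"turn":0,"grip":0.7}

```text
time: 19.42
position: [0.4683, -0.3444, 0.0367]
tool_rot: [-2.428, -1.994, -0.0]
ft_force: [0.8, -0.7, -0.2]
grip_width: 0.7
grip_force: 0.0
```

Call:
send_rows:
  steps:
    - {"tx":0,"ty":0,"tz":0,"turn":0,"grip":0.1}
    - {"tx":0,"ty":0,"tz":0,"turn":0,"grip":0.1}
    - {"tx":0,"ty":0,"tz":0,"turn":0,"grip":0.1}
    - {"tx":0,"ty":0,"tz":0,"turn":0,"grip":0.1}
    - {"tx":0,"ty":0,"tz":0,"turn":0,"grip":0.1}
    - {"tx":0,"ty":0,"tz":0,"turn":0,"grip":0.1}
  newtons: 45

```text
time: 20.18
position: [0.4683, -0.3445, 0.0368]
tool_rot: [2.427, 1.994, 0.0]
ft_force: [0.4, -0.6, 0.5]
grip_width: 0.25
grip_force: 45.0
```

Call:
send_rows:
  steps:
    - {"tx":0,"ty":0,"tz":-0.3,"turn":0,"grip":0.1}
    - {"tx":0,"ty":0,"tz":-0.8,"turn":0,"grip":0.1}
    - {"tx":0,"ty":0,"tz":-0.8,"turn":-0.5,"grip":0.1}
    - {"tx":0,"ty":0,"tz":0,"turn":-0.9,"grip":0.1}
    - {"tx":0.4,"ty":0.2,"tz":0,"turn":0,"grip":0.1}
    - {"tx":0.7,"ty":0.4,"tz":0,"turn":0,"grip":0.1}
    - {"tx":0.7,"ty":0.4,"tz":0,"turn":0,"grip":0.1}
    - {"tx":0.7,"ty":0.4,"tz":0,"turn":0,"grip":0.1}
    - {"tx":0.7,"ty":0.4,"tz":0,"turn":0,"grip":0.1}
    - {"tx":0.7,"ty":0.4,"tz":0,"turn":0,"grip":0.1}
    - {"tx":0.7,"ty":0.4,"tz":0,"turn":0,"grip":0.1}

```text
time: 21.55
position: [0.6245, -0.0671, 0.1513]
tool_rot: [2.221, 2.221, -0.0]
ft_force: [0.6, -0.1, -2.8]
grip_width: 0.247
grip_force: 45.0
```

```bash
python3 - <<'E'
from m import *
s,R=st(); print(R.T@(np.array([.685,.0205,.06])-s['position'])/.06)
im=snap('top','t6');snap('side','s5')
d=np.load('pics/top0.npz');i0={k:d[k] for k in d}
px=i0['pixels'];g=px[100:168,200:292].astype(float).mean(2)
# rim lines: profiles
print('col215-280 rows',[ (r+100,int(g[r,20:80].mean())) for r in list(range(3,14))+list(range(50,68))])
print('cols',[(c+200,int(g[15:50,c].mean())) for c in list(range(0,14))+list(range(78,92))])
E
```

```text
t 21.55 p [ 0.6245 -0.0671  0.1513] yaw 90.01 zt [-0. -0. -1.] F [ 0.6 -0.1 -2.8] w 0.247 gf 45.0 q [ 0.86  0.55 -1.07  1.59  0.5   1.3  -0.29]
[1.46112135 1.00931122 1.52180834]
col215-280 rows [(103, 93), (104, 93), (105, 94), (106, 95), (107, 93), (108, 75), (109, 46), (110, 28), (111, 25), (112, 25), (113, 26), (150, 98), (151, 98), (152, 99), (153, 99), (154, 99), (155, 99), (156, 99), (157, 101), (158, 99), (159, 79), (160, 48), (161, 39), (162, 74), (163, 125), (164, 150), (165, 155), (166, 155), (167, 155)]
cols [(200, 96), (201, 89), (202, 84), (203, 93), (204, 104), (205, 101), (206, 74), (207, 44), (208, 29), (209, 27), (210, 27), (211, 33), (212, 47), (213, 54), (278, 32), (279, 27), (280, 26), (281, 25), (282, 25), (283, 24), (284, 49), (285, 88), (286, 96), (287, 89), (288, 85), (289, 84), (290, 83), (291, 84)]
```

Call:
send_rows:
  steps:
    - {"tx":0.49,"ty":0.34,"tz":0,"turn":0,"grip":0.1}
    - {"tx":0.49,"ty":0.34,"tz":0,"turn":0,"grip":0.1}
    - {"tx":0.49,"ty":0.33,"tz":0,"turn":0,"grip":0.1}
    - {"tx":0,"ty":0,"tz":0.6,"turn":0,"grip":0.1}
    - {"tx":0,"ty":0,"tz":0.6,"turn":0,"grip":0.1}
    - {"tx":0,"ty":0,"tz":0.4,"turn":0,"grip":0.1}
    - {"tx":0,"ty":0,"tz":0.2,"turn":0,"grip":0.1}
    - {"tx":0,"ty":0,"tz":0,"turn":0,"grip":0.1}

```text
time: 22.65
position: [0.6844, 0.0195, 0.0425]
tool_rot: [-2.221, -2.221, 0.001]
ft_force: [0.3, 0.0, -1.4]
grip_width: 0.248
grip_force: 45.0
```

```bash
python3 - <<'E'
from m import *
s,R=st(); print(R.T@(np.array([.685,.021,.03])-s['position'])/.06)
a=snap('top','t7')['pixels'];im=snap('side','s6');b=im['pixels']
f=lambda x:cv2.resize(x,None,fx=3,fy=3)
cv2.imwrite('pics/c5.png',np.hstack([f(a[90:255,190:320]),f(b[130:295,140:270])])[:,:,::-1])
E
```

```text
t 22.65 p [0.6844 0.0195 0.0425] yaw 89.99 zt [-0.001  0.    -1.   ] F [ 0.3  0.  -1.4] w 0.248 gf 45.0 q [ 0.59  0.76 -0.95  1.53  0.64  1.2  -0.48]
[0.02414872 0.0096501  0.20791629]
```

View pics/c5.png

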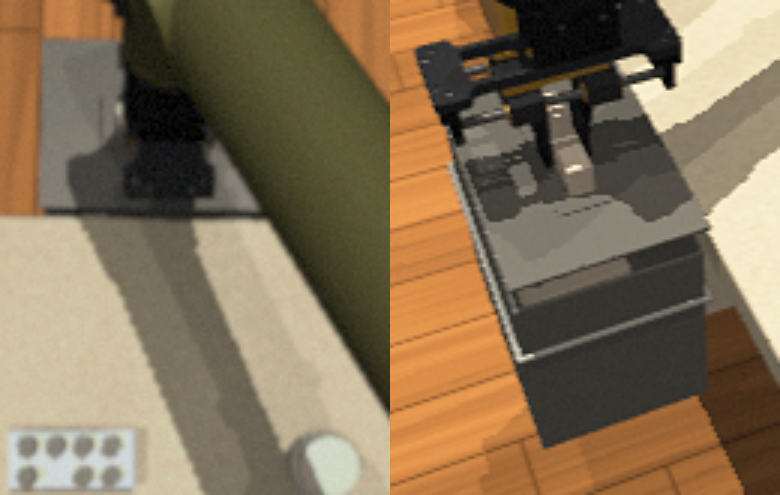

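The lid hangs level and square over the tub: flange corners at (40,40) and (265,215) in the left crop, with its near edge at (495,287) to (705,222) in the right crop. The tub mouth shows just beneath it. I'll lower it while watching the force.

Call:
send_rows:
  steps:
    - {"tx":0.02,"ty":0.01,"tz":0.12,"turn":0,"grip":0.1}
    - {"tx":0,"ty":0,"tz":0.1,"turn":0,"grip":0.1}
    - {"tx":0,"ty":0,"tz":0.04,"turn":0,"grip":0.1}
    - {"tx":0,"ty":0,"tz":0,"turn":0,"grip":0.1}

```text
time: 23.25
position: [0.685, 0.021, 0.0267]
tool_rot: [-2.221, -2.222, 0.001]
ft_force: [0.5, 0.2, -1.8]
grip_width: 0.245
grip_force: 45.0
```

Call:
send_rows:
  steps:
    - {"tx":0,"ty":0,"tz":0.04,"turn":0,"grip":0.1}
    - {"tx":0,"ty":0,"tz":0.03,"turn":0,"grip":0.1}
    - {"tx":0,"ty":0,"tz":0,"turn":0,"grip":0.1}

```text
time: 23.62
position: [0.6854, 0.021, 0.0228]
tool_rot: [2.221, 2.221, 0.0]
ft_force: [1.1, -0.4, -2.8]
grip_width: 0.246
grip_force: 45.0
```

Call:
send_rows:
  steps:
    - {"tx":0,"ty":0,"tz":0.04,"turn":0,"grip":0.1}
    - {"tx":0,"ty":0,"tz":0.03,"turn":0,"grip":0.1}
    - {"tx":0,"ty":0,"tz":0.02,"turn":0,"grip":0.1}
    - {"tx":0,"ty":0,"tz":0,"turn":0,"grip":0.1}

```text
time: 24.12
position: [0.6853, 0.021, 0.0178]
tool_rot: [2.221, 2.221, -0.0]
ft_force: [-0.7, -1.2, 2.0]
grip_width: 0.25
grip_force: 45.0
```

Contact shows at TCP z = 0.0178, which is exactly the seated height. I'll press lightly, release and back away.

Call:
send_rows:
  steps:
    - {"tx":0,"ty":0,"tz":0.015,"turn":0,"grip":0.1}
    - {"tx":0,"ty":0,"tz":0,"turn":0,"grip":0.1}
    - {"tx":0,"ty":0,"tz":-0.01,"turn":0,"grip":0.1}
    - {"tx":0,"ty":0,"tz":0,"turn":0,"grip":0.7}
    - {"tx":0,"ty":0,"tz":0,"turn":0,"grip":0.7}
    - {"tx":0,"ty":0,"tz":0,"turn":0,"grip":0.7}
    - {"tx":0,"ty":0,"tz":0,"turn":0,"grip":0.7}

```text
time: 25.0
position: [0.6851, 0.0211, 0.0169]
tool_rot: [-2.221, -2.222, 0.0]
ft_force: [-1.1, -0.0, -0.1]
grip_width: 0.618
grip_force: 0.0
```

Call:
send_rows:
  steps:
    - {"tx":0,"ty":0,"tz":-0.5,"turn":0,"grip":0.7}
    - {"tx":0,"ty":0,"tz":-0.8,"turn":0,"grip":0.7}
    - {"tx":0,"ty":0,"tz":-0.8,"turn":0,"grip":0.7}
    - {"tx":0,"ty":0,"tz":-0.5,"turn":0,"grip":0.7}
    - {"tx":-0.8,"ty":-0.4,"tz":0,"turn":0,"grip":0.7}
    - {"tx":-0.8,"ty":-0.4,"tz":0,"turn":0,"grip":0.7}
    - {"tx":-0.8,"ty":-0.4,"tz":0,"turn":0,"grip":0.7}
    - {"tx":-0.8,"ty":-0.4,"tz":0,"turn":0,"grip":0.7}
    - {"tx":-0.8,"ty":-0.4,"tz":0,"turn":0,"grip":0.7}
    - {"tx":-0.8,"ty":-0.4,"tz":0,"turn":0,"grip":0.7}
    - {"tx":0,"ty":0,"tz":0,"turn":0,"grip":0.7}

```text
time: 26.38
position: [0.5384, -0.2736, 0.1724]
tool_rot: [2.232, 2.21, -0.005]
ft_force: [-0.2, 0.6, 0.2]
grip_width: 0.699
grip_force: 0.0
```

```bash
python3 - <<'E'
from m import *
st()
im=snap('top','t9');px=im['pixels'];hsv=cv2.cvtColor(px,cv2.COLOR_RGB2HSV)
S,V=hsv[:,:,1].astype(int),hsv[:,:,2].astype(int)
rect(im,(S<48)&(V<125)&(V>60),.0,(225,135),'lid@0')
rect(im,(S<30)&(V>120),.030,(246,133),'handle@.03')
rect(im,(S<30)&(V>120),.068,(298,245),'jar')
d=np.load('pics/top0.npz')
D=np.abs(px.astype(int)-d['pixels']).max(2)
print('scope diff',(D[140:260,0:145]>40).sum(),'rack diff',(D[230:256,190:238]>40).sum(),'jar diff',(D[232:260,284:314]>40).sum())
E
```

```text
t 26.38 p [ 0.5384 -0.2736  0.1724] yaw 89.45 zt [-0.002 -0.002 -1.   ] F [-0.2  0.6  0.2] w 0.699 gf 0.0 q [ 1.27  0.48 -1.1   1.63  0.44  1.31  0.09]
lid@0 [204, 107, 84, 56, 4179] [681.8  20.3] [162.8 237.6] 0.1
handle@.03 [228, 126, 37, 9, 288] [684.6  19.8] [ 22.9 100.4] 1.1
jar [290, 235, 20, 21, 346] [ 370.9 -122.6] [51.3 49.3] 0.0
scope diff 0 rack diff 0 jar diff 101
```

The lid sits square, turned 0.1°. Its handle measures 22.9 × 100.4 mm at the seated height and is centred on the tub. The jar, rack and microscope are where they were, so I'll hand the job in.

```bash
python3 -c "
from bench import ctrl
print(ctrl.close_job())"
```

```text
the job is handed in; nothing more can be done
None
```

The job is handed in at about 26 s: the plate and cartridge are in the tub, the lid is square and fully down on the rim, and the microscope, jar and rack have not moved.

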